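Load the tape roll and click its keeper shut

TASK

Put the roll of brown backing tape on the upright spindle of the teak board, right down on its seat. Then turn the black keeper knob clockwise (seen from above), by pushing its handle or however you like, until it clicks past its detent and its flat arm rests over the roll. Let go, and leave the other things on the bench where they are.

Things in the scene. Friction and masses are not known exactly. Their poses are not given: they have to be found in the camera images.
- roll: Roll of brown paper tape standing upright on the bench: 64 mm diameter, 70 mm tall, with a through hole of 34 mm diameter. Origin: centre of its underside; z is its axis, up.
- station: Fixed teak board, 160 mm (its x, away from the robot) by 360 mm (its y), 18 mm thick. Origin: on the bench, 35 mm from under the board's centre towards its -y end. Along y stand the keeper column (52 mm diameter, 102 mm high, y = -55 mm), the spindle (y = 50 mm) and a low toggle clamp with a red grip (y = 170 mm, 60 mm high).
- spindle_seat (a point): On the spindle's axis, on top of the aluminium seat disc (72 mm diameter, 24 mm above the bench) where the roll's underside comes to rest. The spindle is 20 mm in diameter and ends 60 mm above this point, its upper 15 mm tapered to 8 mm.
- keeper_axis (a point): On the vertical turning axis of the keeper knob, 105 mm from the spindle's axis, 120 mm above the bench, at mid height of the knob. Black round hub, 44 mm diameter, from 102 to 138 mm above the bench (a small shaft end to 144 mm).
- keeper_handle (a point): A point on the keeper knob's handle, 75 mm from the turning axis, 120 mm above the bench. The handle is a straight black bar 14 mm wide, from 105 to 135 mm above the bench, running out from the hub to 91 mm from the axis. It and the arm turn together, the arm pointing straight away from the handle.
- keeper_pad (a point): Underside of the knob's flat aluminium arm, 105 mm from the axis, 104 mm above the bench. The arm is 20 mm wide, 10 mm thick (104 to 114 mm above the bench), with a round pad 34 mm across at its end, reaching 122 mm from the axis. When shut, this point is over the spindle, 10 mm above the top of the seated roll.
- keeper (a joint): Angle of the keeper knob, rad, growing clockwise seen from above. Detent with two pockets: open at about 0 (arm towards the robot's side, handle away from it) and shut at about 1.4 (arm over the spindle). Crest at 0.7: up to 0.4 N m pushes over it, then it snaps on by itself into the shut pocket. Stops at -0.2 and 1.6.
- jar: closed glass glue jar, 64 mm diameter, 85 mm tall, metal cap; stands near the roll. Bystander; origin under its middle.
- frame_corner: white resin L-shaped frame corner, legs 85 mm long, 22 mm thick, lying near the robot. Bystander; origin under its middle.
- wall_hook: chrome wall hook, 90 x 30 mm plate with an upturned hook 46 mm high, lying beyond the board. Bystander; origin under its middle.
- point_driver: bronze spring-loaded point driver, about 185 mm long, 46 mm high, lying on the left. Bystander; origin under its middle.
- hammer: hammer lying at the right. Bystander; origin under its middle.
Not all that is in view belongs to the job. What is shaped like the roll but blue, green or yellow is not meant.

How it is judged:
By the outcome, as a careful person would: the job done as asked, in the order asked, and still so for the second after the job is handed in, with the robot touching nothing.
It also fails if it takes over 54 s, if anything falls off the work surface, if the arm or the gripper's body presses on something with over 40 N, if the wrist force passes 120 N, or if a joint passes its speed limit or range.

ROBOT

A 7-joint arm with a two-finger parallel gripper is mounted at the origin on the work surface. World frame = base frame: x ahead of the robot, y to its left, z up, the work surface at z = 0. Lengths are in mm, angles in rad, forces in N, time in s.
With the tool pointing down it reaches from about 400 to 900 mm from the base axis. Payload 5.6 kg.
Tool frame: the origin (TCP) lies on the centre line of the jaws, within the pads' length; the fingertips stand 19 mm ahead of it and the grasp point (between the pads) is the TCP; z points along the fingers, y is the line along which they close (so a half turn about z gives the same grasp; the last joint's range is limited). The gripper opens to 92 mm and grips with 3 to 60 N. Pads are 20 mm wide; open, the fingers measure 128 mm over their backs; the gripper's body (75 mm by 189 mm) begins 69 mm behind the grasp point.
Start: joints at [-1.234, 0.468, -0.012, 1.603, 0.006, 1.071, -0.056], TCP at [241.017, 603.671, 233.592] pointing down, gripper open.
Joint ranges: [-2.53, 2.53], [-0.31, 2.02], [-1.57, 1.55], [0.28, 2.44], [-1.29, 4.43], [0.15, 1.84], [-2.92, 2.92]. Speed limits (rad/s): [2.57, 2.57, 3.14, 3.14, 3.14, 3.14, 3.14].

INTERFACE

Orientations are given as a unit quaternion [w, x, y, z].
In Python, from bench import monitor, eyes, bot gives the robot as it stands.
- The arm moves only by the tool jog_arm, never from a script. Its argument "moves" is one flat list of numbers, 5 for each row, row after row: the closure, from 0 (fully open) to 1 (shut), then the shift along the tool's x, y, z in mm, then the turn about the tool's z in degrees. A call has 1 to 8 rows; each row shifts and turns the commanded pose from where the row before left it, along the tool's axes as they then stand; what a row does not reach is not made up. A row lasts 1/8 s, in which the tool goes at most 62.5 mm and 10.7 degrees, less where a joint would pass 70% of its speed; a pose out of reach is approached as far as the arm can. A call is refused whole if a number of a shift passes 62.5 or a number of a turn 10.7, either way. A call with a gripper value outside its range is refused whole. The fingers move at their own pace and stop on an object; the grip force is fixed at half the most. Time passes only in rows, so rows that do not move let the fingers close. It gives the time, the measured TCP pose, the force, the opening and the grip force at its end, in the units of the state.
- monitor.read_state(): the state, without advancing time (a new reading comes with each control period).
- eyes.camera(name): name is "scene" or "top" or "wrist"; returns (picture, depth): 480x640x3 uint8, red, green, blue; 480x640 float32, mm along the optical axis (not along the pixel's ray), 0 where there is no reading.
- eyes.camera_model(name): a dict with "fov_y" (degrees; the focal length in pixels is half the picture's height over the tangent of half this angle, whatever the lens; pixels are square), "cx", "cy" (the principal point, pixels), "k1" (the pictures are not rectified: a ray, as slopes to the right and down, at radius r is drawn at 1 + k1 r^2 times it, then the intrinsics apply), "rvec" (rotation vector, rad) and "tvec" (3), from world to camera coordinates, as OpenCV has them. Camera axes: x right, y down, z forward; pixel columns grow to the right and rows downward; lengths in mm; the calibration is good to about 2 mm. A picture is of the moment at which its call begins: read the wrist's pose just before it. camera_model takes no time and is no camera call; for the wrist camera it gives the pose at the moment of the call.
- bot.sign_off(): hands the job in; it is judged then, once.
The state is a dict: "t": time; "joint_pos": joint angles; "joint_vel": joint speeds; "joint_efforts": joint torques, N m; "tcp_pos": TCP position; "eef_rot": TCP orientation; "wrist_force": force on the tool from outside, world axes, zero at the start; "wrist_torque": the same for the moment, N m; "grip_width": finger opening in mm; "gripper_force": force on a finger pad.
Only numpy, scipy, OpenCV 4.12 (cv2) and the standard library are available. Lean on these libraries where they do the work, as an engineer would, in place of code of your own. Each camera call takes 0.05 s, during which the arm holds its last target. There are 200 camera calls.

## Working session

There is one attempt and no reset: what is moved stays moved. The work goes in short steps, Python scripts to look and compute and a tool call to move; the robot and the scene stay as the last step left them, time stands still between calls to the robot, and variables do not carry over. Pictures are saved under pics/ and viewed, at most 10 in all, crops included, and the job is handed in when it is done.

Besides the shell and the picture viewer there is one more tool, called after "Call:" by a JSON object that holds its "fn" and its "kwargs". jog_arm: Moves the arm, as the interface text tells. Its arguments: {"type":"object","properties":{"moves":{"type":"array","items":{"type":"number"}}},"required":["moves"]}

```bash
mkdir -p pics
cat > h.py <<'E'
import numpy as np, cv2
from bench import monitor, eyes, bot
def K(m):
    f=240/np.tan(np.radians(m["fov_y"])/2); return f
def proj(m,P):
    R=cv2.Rodrigues(np.array(m["rvec"],float))[0]; c=np.atleast_2d(P)@R.T+np.array(m["tvec"])
    s=c[:,:2]/c[:,2:]; r2=(s**2).sum(1,keepdims=True)
    return s*(1+m["k1"]*r2)*K(m)+[m["cx"],m["cy"]]
def rays(m,uv):
    d=(np.atleast_2d(uv).astype(float)-[m["cx"],m["cy"]])/K(m); s=d.copy()
    for _ in range(20): s=d/(1+m["k1"]*(s**2).sum(1,keepdims=True))
    return s
def onplane(m,uv,z):
    R=cv2.Rodrigues(np.array(m["rvec"],float))[0]; t=np.array(m["tvec"]).ravel()
    s=rays(m,uv); d=np.c_[s,np.ones(len(s))]@R; o=-R.T@t
    return o+d*((z-o[2])/d[:,2:])
def cloud(m,dep):
    v,u=np.mgrid[:480,:640]; s=rays(m,np.c_[u.ravel(),v.ravel()])
    c=np.c_[s,np.ones(len(s))]*dep.reshape(-1,1)
    R=cv2.Rodrigues(np.array(m["rvec"],float))[0]
    P=(c-np.array(m["tvec"]).ravel())@R; P[dep.ravel()==0]=np.nan
    return P.reshape(480,640,3)
def snap(n,tag):
    m=eyes.camera_model(n); p,d=eyes.camera(n)
    cv2.imwrite(f"pics/{tag}.png",p[:,:,::-1]); np.savez(f"{tag}.npz",p=p,d=d,m=np.array(m,dtype=object)); return m,p,d
def load(tag):
    z=np.load(f"{tag}.npz",allow_pickle=True); return z["m"].item(),z["p"],z["d"]
E
python3 - <<'E'
from h import *
for n in("scene","top","wrist"):
    m,p,d=snap(n,n+"0"); print(n,m,(d>0).mean())
print(monitor.read_state())
E
```

```text
scene {'fov_y': 47.44728725708878, 'cx': 318.1027337068849, 'cy': 240.7312496488522, 'k1': -0.15033620305814135, 'rvec': array([ 1.93092518,  1.62438361, -0.5816871 ]), 'tvec': array([ -94.00734944, -352.85713288, 1813.83490542])} 0.9958951822916666
top {'fov_y': 50.55634417685957, 'cx': 313.5938387179606, 'cy': 241.1290952930951, 'k1': -0.04851921015671913, 'rvec': array([ 2.14580217, -2.10419179,  0.20342352]), 'tvec': array([ -22.05772917,  551.8643065 , 1441.14116592])} 0.996220703125
wrist {'fov_y': 69.85237373596978, 'cx': 317.3667466471207, 'cy': 242.41883047010197, 'k1': -0.03926717502935428, 'rvec': array([-2.4307444, -1.6474689, -0.1955618]), 'tvec': array([-648.72053348,  -27.93533669,  389.19134181])} 0.9457356770833333
{'t': 0.15, 'joint_pos': array([-1.23400809,  0.46819721, -0.01156986,  1.60338347,  0.00598416,
        1.07140777, -0.05627483]), 'joint_vel': array([ 3.95050516e-04, -1.98533900e-03,  1.33182372e-04, -2.68660045e-03,
       -5.86063046e-05,  2.17638332e-04,  1.06965692e-03]), 'joint_efforts': array([ 1.93082133e-04, -5.20947111e+01, -1.26468949e-02, -2.43979418e+01,
       -5.66348957e-02,  1.53002248e-02,  1.11642053e-04]), 'tcp_pos': array([240.88918001, 603.27077617, 232.8564958 ]), 'eef_rot': array([-7.66841933e-05,  1.88792726e-01,  9.82016722e-01, -6.76505445e-04]), 'wrist_force': array([ 0.70424463,  0.52285539, -0.75042905]), 'wrist_torque': array([ 0.00738094,  0.02620821, -0.00714204]), 'gripper_force': 0.0, 'grip_width': 91.60692141133629}
```

View pics/top0.png

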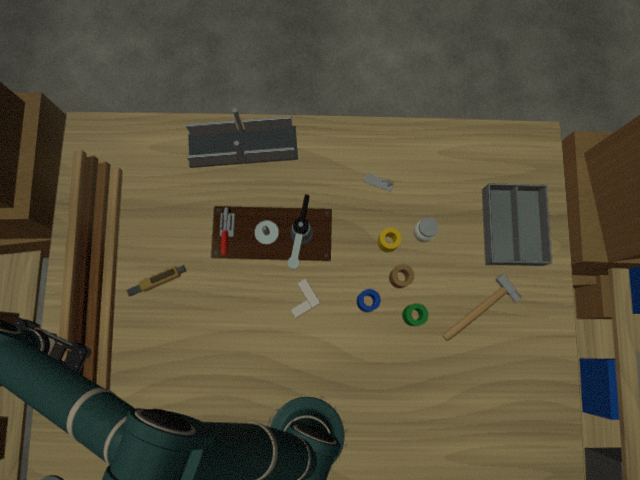

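View pics/scene0.png

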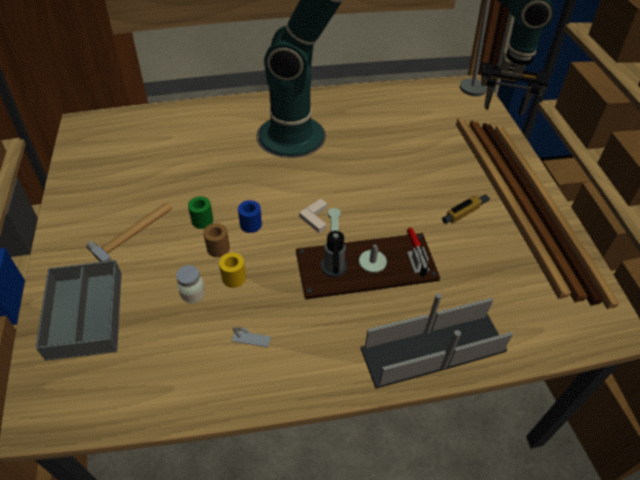

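Top view: brown roll at (402,276) with yellow (389,239), blue (368,300), green (415,314) and jar (426,230) around it; spindle at (266,232), keeper hub (301,227), handle tip (306,198), pad (293,265). Scene view: brown roll (216,240), spindle (374,258), hub (335,243).

Run:
```python
from h import *
mt,pt,dt=load("top0"); ms,ps,ds=load("scene0")
C=cloud(mt,dt); S=cloud(ms,ds)
ht=cv2.cvtColor(pt,cv2.COLOR_RGB2HSV); 
for u,v in [(402,276),(389,239),(368,300),(415,314),(426,230),(266,232),(301,227)]: print((u,v),ht[v,u],C[v,u].round(),onplane(mt,[u,v],70).round())
def tri(a,b):
    A=[];bb=[]
    for m,uv in((mt,a),(ms,b)):
        o=onplane(m,uv,0)[0];q=onplane(m,uv,300)[0];d=(q-o)/np.linalg.norm(q-o);M=np.eye(3)-np.outer(d,d);A.append(M);bb.append(M@o)
    return np.linalg.solve(sum(A),sum(bb))
def circ(P):
    A=np.c_[P[:,:2],np.ones(len(P))];x=np.linalg.lstsq(A,(P[:,:2]**2).sum(1),rcond=None)[0];return x[:2]/2,np.sqrt(x[2]+(x[:2]**2).sum()/4)
# top-faces from depth in both views
for nm,c in [("roll",onplane(mt,[402,276],70)[0]),("yellow",onplane(mt,[389,239],70)[0]),("blue",onplane(mt,[368,300],70)[0]),("green",onplane(mt,[415,314],70)[0]),("jar",onplane(mt,[426,230],85)[0])]:
  for q,X in (("top",C),("scene",S)):
    k=(np.hypot(*(X[...,:2]-c[:2]).transpose(2,0,1))<42)&(X[...,2]>20)
    zt=np.percentile(X[k][:,2],90); kk=k&(abs(X[...,2]-zt)<6)
    P=X[kk]; h=cv2.convexHull(P[:,:2].astype(np.float32)); print(nm,q,"z",zt.round(1),"n",kk.sum(),"ctr",np.round(cv2.minEnclosingCircle(h),1) if 0 else cv2.minEnclosingCircle(h),P.mean(0).round(1))
# board by z band, seat, pad, arm, hub
for q,X in (("top",C),("scene",S)):
    w=(X[...,0]>330)&(X[...,0]<900)&(X[...,1]>-150)&(X[...,1]<450)
    k=w&(X[...,2]>14)&(X[...,2]<22); n,l,st,ce=cv2.connectedComponentsWithStats(k.astype(np.uint8)); i=1+st[1:,4].argmax()
    r=cv2.minAreaRect(X[l==i][:,:2].astype(np.float32)); print(q,"board",r)
    k=w&(X[...,2]>96)&(X[...,2]<117);P=X[k]; print("arm band",len(P),cv2.fitLine(P[:,:2].astype(np.float32),2,0,.01,.01).ravel() if len(P)>3 else"",P.min(0),P.max(0))
    k=w&(X[...,2]>125)&(X[...,2]<141);P=X[k]; print("hub band",len(P),P.mean(0),P.min(0),P.max(0))
big=lambda p,u,v,w:cv2.resize(p[v-w*3//4:v+w*3//4,u-w:u+w],(400,300),interpolation=cv2.INTER_CUBIC)
im=np.vstack([np.hstack([big(pt,280,230,80),big(pt,400,270,80)]),np.hstack([big(ps,360,250,80),big(ps,215,250,80)])])
cv2.imwrite("pics/crop.png",cv2.convertScaleAbs(im[:,:,::-1],alpha=1.6))
```

```text
(402, 276) [ 22  98 125] [ 461. -280.   -1.] [[ 452. -267.   70.]]
(389, 239) [ 22  98 122] [ 573. -241.    2.] [[ 559. -230.   70.]]
(368, 300) [ 21  96 119] [ 386. -177.    3.] [[ 381. -169.   70.]]
(415, 314) [ 21  97 118] [ 347. -316.    3.] [[ 344. -303.   70.]]
(426, 230) [ 50  15 103] [ 584. -334.   91.] [[ 588. -339.   70.]]
(266, 232) [26 38 47] [574. 128.  67.] [[573. 128.  70.]]
(301, 227) [90  9 27] [575.  25. 136.] [[590.  26.  70.]]
roll top z 74.4 n 214 ctr ((453.4627990722656, -269.01373291015625), 31.97361183166504) [ 452.9 -269.1   72.1]
roll scene z 72.6 n 271 ctr ((456.5771789550781, -266.48138427734375), 33.41949462890625) [ 457.5 -265.8   70.9]
yellow top z 74.5 n 209 ctr ((562.3851928710938, -233.93934631347656), 31.840097427368164) [ 563.2 -233.    72.2]
yellow scene z 72.3 n 304 ctr ((565.9450073242188, -230.6030731201172), 33.93190383911133) [ 566.4 -231.    70.7]
blue top z 74.4 n 221 ctr ((381.79315185546875, -172.02134704589844), 31.717905044555664) [ 380.7 -171.2   71.9]
blue scene z 72.9 n 244 ctr ((385.1438293457031, -169.94674682617188), 34.2161216735
[... 573 characters left out ...]
67333984)
arm band 284 [9.1271174e-01 4.0860400e-01 5.3661993e+02 4.5344177e+01] [462.98094784   2.59268134  96.66750743] [815.1394767  221.04103586 116.98205802]
hub band 285 [611.53515606  29.92078178 136.25267151] [559.28370493   5.29719797 126.17903533] [807.67230471 217.06575581 140.97241924]
scene board ((584.6720581054688, 120.68254089355469), (360.015869140625, 165.12977600097656), 89.97628784179688)
arm band 325 [9.1915363e-01 3.9389929e-01 5.7081171e+02 5.2207119e+01] [462.08530955   5.13175324  96.1168442 ] [821.52675836 219.19197537 116.97514311]
hub band 342 [627.56375151  38.51382557 135.7084728 ] [557.48050302   9.4812308  125.03487808] [819.9350932  218.96423019 140.99841295]
```

View pics/crop.png

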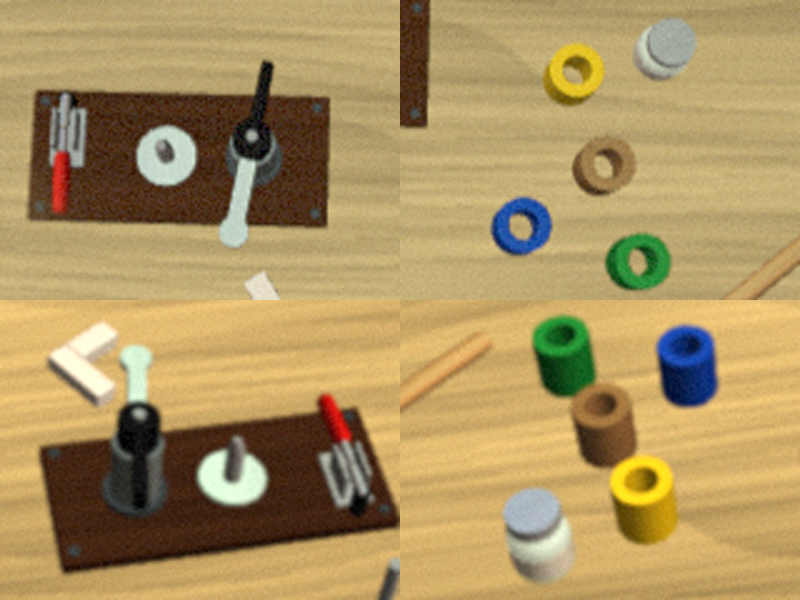

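Crop: the seat disc, spindle, hub (arm pointing to the robot) and brown roll are clear; the roll at about (455,-268) has a free closing line of about 75° between its neighbours. Now I work out moves for a close look with the wrist camera.

```bash
cat >> h.py <<'E'
from scipy.spatial.transform import Rotation as Ro
def pose():
    s=monitor.read_state(); R=Ro.from_quat(np.roll(s["eef_rot"],-1)).as_matrix(); return np.array(s["tcp_pos"]),R,s
def plan(target,R=None,p=None):
    P,RR,s=pose(); P=P if p is None else p; R=RR if R is None else R
    return (R.T@(np.array(target)-P)).round(1)
def yang(R): return np.degrees(np.arctan2(R[1,1],R[0,1])).round(1)
E
python3 - <<'E'
from h import *
m=load("wrist0")[0]; Rc=cv2.Rodrigues(m["rvec"])[0]; P,R,s=pose()
print("cam in tool",R.T@(-Rc.T@m["tvec"]-P),"cam axis in tool",R.T@Rc[2],"right",R.T@Rc[0],"yang",yang(R))
mt,pt,dt=load("top0"); ms,ps,ds=load("scene0")
# seat disc: bright, unsaturated within a window
for nm,m,p,(u,v) in(("top",mt,pt,(266,232)),("scene",ms,ps,(373,260))):
    h=cv2.cvtColor(p,cv2.COLOR_RGB2HSV); k=((h[...,2]>110)&(h[...,1]<70)).astype(np.uint8); w=np.zeros_like(k); w[v-17:v+17,u-18:u+18]=1
    k=k*w; c=max(cv2.findContours(k,0,1)[0],key=cv2.contourArea).reshape(-1,2)
    hu=cv2.convexHull(c).reshape(-1,2)
    X=onplane(m,hu,24); print(nm,"seat",cv2.minEnclosingCircle(X[:,:2].astype(np.float32)))
for t in [(560,140,240)]: print(plan(t))
E
```

```text
cam in tool [  65.07309948   -0.39583504 -150.73919448] cam axis in tool [-2.36564898e-01 -3.78110685e-04  9.71615616e-01] right [1.46101733e-04 9.99999899e-01 4.24728855e-04] yang 68.2
top seat ((582.47119140625, 132.00994873046875), 34.99641418457031)
scene seat ((583.7471313476562, 134.85838317871094), 35.718936920166016)
[-468.1 -311.9   -6.7]
```

Call:
{"fn": "jog_arm", "kwargs": {"moves": [0, -40, -26, 0, 0, 0, -55, -36, 0, 0, 0, -55, -36, 0, 0, 0, -55, -36, 0, 0, 0, -55, -36, 0, 0, 0, -55, -36, 0, 0, 0, -55, -36, 0, 0, 0, -55, -36, 0, 0]}}

```text
t: 1.15
tcp_pos: [520.4, 204.7, 233.6]
eef_rot: [0.0, 0.189, 0.982, 0.0]
wrist_force: [0.5, 0.1, -0.0]
grip_width: 92.3
gripper_force: 0.0
```

Call:
{"fn": "jog_arm", "kwargs": {"moves": [0, -40, -25, 0, 0, 0, -20, -10, 0, 0, 0, 0, 0, 0, 0, 0, 0, 0, 0, 0]}}

```text
t: 1.65
tcp_pos: [561.5, 153.0, 233.3]
eef_rot: [-0.001, 0.188, 0.982, 0.0]
wrist_force: [-0.6, 0.8, -0.9]
grip_width: 91.9
gripper_force: 0.0
```

Run:
```python
from h import *
P,R,s=pose(); print(P,yang(R),s["t"]); m,p,d=snap("wrist","w1"); np.savez("w1p",P=P,R=R)
```

```text
[561.46439691 153.04314121 233.30985591] 68.3 1.65
```

View pics/w1.png

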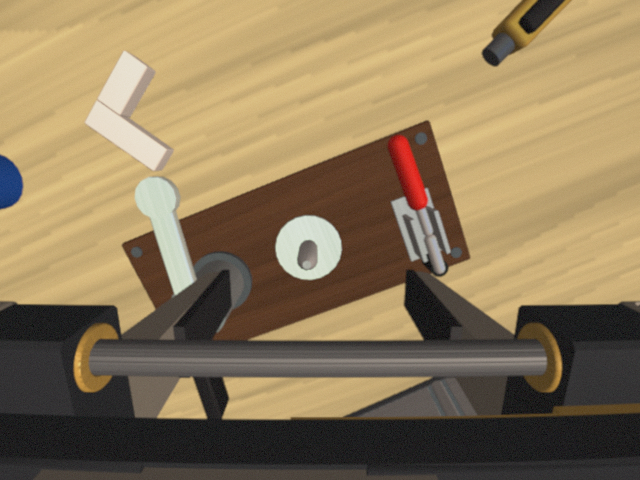

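Wrist view: seat disc at (309,247) with the spindle in it, keeper pad at (157,197), column base at (218,280); the hub is hidden behind a finger.

Run:
```python
from h import *
for tag,seat,pad in(("w1",(309,247),(157,197)),("top0",(266,232),(293,265)),("scene0",(373,260),(335,213))):
    m,p,d=load(tag); h=cv2.cvtColor(p,cv2.COLOR_RGB2HSV); V=150 if tag=="w1" else 110
    k=((h[...,2]>V)&(h[...,1]<70)).astype(np.uint8)
    def comp(c,r):
        w=np.zeros_like(k); cv2.circle(w,c,r,1,-1); q=k*w
        return max(cv2.findContours(q,0,1)[0],key=cv2.contourArea)
    s=cv2.convexHull(comp(seat,42 if tag=="w1" else 18)).reshape(-1,2)
    A=onplane(m,s,24); print(tag,"seat",cv2.minEnclosingCircle(A[:,:2].astype(np.float32)), "ell", cv2.fitEllipse(s.astype(np.float32))[0] )
    q=comp(pad,22 if tag=="w1" else 8).reshape(-1,2); B=onplane(m,q,114); print("  pad",cv2.minEnclosingCircle(B[:,:2].astype(np.float32)), "pix",cv2.minEnclosingCircle(q.astype(np.float32)))
    X=cloud(m,d); print("  z seat",np.nanmedian(X[s[:,1].min():s[:,1].max(),s[:,0].min():s[:,0].max(),2]),"z pad",X[pad[1],pad[0]].round(1))
    # spindle: points above 40 within 25mm of seat
    c=np.array([583,134]); near=(np.hypot(X[...,0]-c[0],X[...,1]-c[1])<25)&(X[...,2]>35)&(X[...,2]<95); 
    print("  spindle",near.sum(),X[near].mean(0).round(1),X[near][:,2].max().round(1))
    # hub top
    hb=(np.hypot(X[...,0]-583,X[...,1]-30)<40)&(X[...,2]>120)&(X[...,2]<150)
    if hb.any(): print("  hub",hb.sum(),X[hb].mean(0).round(1))
```

```text
w1 seat ((584.1214599609375, 132.7947998046875), 35.89160919189453) ell (308.1067199707031, 247.27122497558594)
  pad ((481.5052490234375, 48.03032302856445), 18.303058624267578) pix ((157.0, 197.0), 22.000099182128906)
  z seat 23.771600308930452 z pad [480.5  47.4 112.3]
  spindle 474 [580.7 134.8  68.8] 85.5
top0 seat ((582.47119140625, 132.00994873046875), 34.99641418457031) ell (266.082275390625, 232.0743865966797)
  pad ((478.7168884277344, 45.415321350097656), 17.047794342041016) pix ((292.9166564941406, 262.5), 6.103957176208496)
  z seat 24.578167729328374 z pad [470.8  44.8 119.4]
  spindle 51 [578.6 130.9  70.9] 87.6
  hub 239 [584.2  25.8 137.9]
scene0 seat ((583.7471313476562, 134.85838317871094), 35.718936920166016) ell (372.4068298339844, 260.50860595703125)
  pad ((486.6368408203125, 46.9657096862793), 23.827722549438477) pix ((333.7135925292969, 214.3252410888672), 7.111790657043457)
  z seat 25.28081188840515 z pad [482.5  50.9 114. ]
  spindle 94 [589.3 133.1  63.6] 86.6
  hub 284 [591.4  29.  137.2]
```

Call:
{"fn": "jog_arm", "kwargs": {"moves": [0, -7, -50, 0, 0, 0, -7, -55, 0, 0, 0, -7, -55, 0, 0, 0, -7, -55, 0, 0, 0, -7, -55, 0, 0, 0, -7, -55, 0, 0, 0, -7, -55, 0, 0, 0, -8, -40, 0, 0]}}

```text
t: 2.7
tcp_pos: [459.1, -260.2, 233.9]
eef_rot: [0.0, 0.188, 0.982, 0.0]
wrist_force: [0.4, 0.1, 0.2]
grip_width: 92.3
gripper_force: 0.0
```

Call:
{"fn": "jog_arm", "kwargs": {"moves": [0, 0, -10, 0, -6.8, 0, 0, 0, 0, 0, 0, 0, 0, 0, 0]}}

```text
t: 3.08
tcp_pos: [456.5, -267.1, 233.5]
eef_rot: [0.0, 0.13, 0.992, 0.0]
wrist_force: [0.6, 0.8, -0.3]
grip_width: 91.9
gripper_force: 0.0
```

Run:
```python
from h import *
P,R,s=pose(); print(P,yang(R),s["t"]); m,p,d=snap("wrist","w2")
X=cloud(m,d); h=cv2.cvtColor(p,cv2.COLOR_RGB2HSV)
k=(np.hypot(X[...,0]-455,X[...,1]+268)<42)&(X[...,2]>64)&(X[...,2]<78)
Q=X[k]; print(k.sum(),np.median(Q[:,2]),cv2.minEnclosingCircle(Q[:,:2].astype(np.float32)),"hsv",np.median(h[k],0))
cs=cv2.findContours(k.astype(np.uint8),cv2.RETR_CCOMP,1); 
for c in sorted(cs[0],key=cv2.contourArea)[-2:]:
    A=onplane(m,c.reshape(-1,2),70); print("  contour",cv2.contourArea(c),cv2.minEnclosingCircle(A[:,:2].astype(np.float32)))
print(plan((455,-268,120)))
```

```text
[ 456.45793891 -267.14341594  233.53882636] 75.1 3.075
2569 69.71463168433684 ((456.8116455078125, -268.111572265625), 31.91938018798828) hsv [ 17. 128. 144.]
  contour 1001.5 ((455.88775634765625, -268.021728515625), 17.485628128051758)
  contour 3431.5 ((456.3416442871094, -268.1720886230469), 31.799850463867188)
[  1.2  -1.3 113.6]
```

View pics/w2.png

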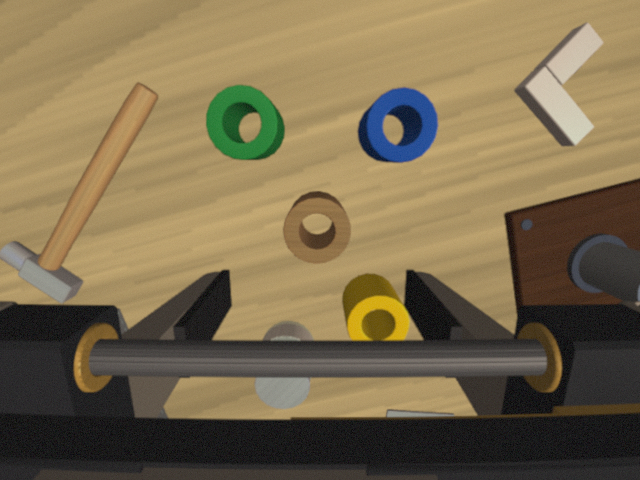

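Wrist view: brown roll at (317,227), top at z≈70, centre (456.3,-268.1), the jaws straddle it freely (yellow at (376,310) and jar below lie off the closing line). Descend and grip.

Call:
{"fn": "jog_arm", "kwargs": {"moves": [0, 0, -1, 40, 0, 0, 0, 0, 50, 0, 0, 0, 0, 40, 0, 0, 0, 0, 30, 0, 0, 0, 0, 19, 0, 0, 0, 0, 0, 0, 1, 0, 0, 0, 0, 1, 0, 0, 0, 0]}}

```text
t: 4.12
tcp_pos: [456.5, -269.8, 55.7]
eef_rot: [0.001, 0.13, 0.992, -0.0]
wrist_force: [0.1, 0.1, 0.1]
grip_width: 74.1
gripper_force: 0.0
```

Call:
{"fn": "jog_arm", "kwargs": {"moves": [1, 0, 0, 0, 0, 1, 0, 0, 0, 0, 1, 0, 0, 0, 0, 1, 0, 0, 0, 0]}}

```text
t: 4.62
tcp_pos: [456.2, -269.4, 55.4]
eef_rot: [0.001, 0.13, 0.991, 0.0]
wrist_force: [-1.0, 2.9, 5.8]
grip_width: 62.8
gripper_force: 30.0
```

Call:
{"fn": "jog_arm", "kwargs": {"moves": [1, 0, 0, -20, 0, 1, 0, 0, -40, 0, 1, 0, 0, -40, 0, 1, 0, 0, -35, 10, 1, 0, 0, -30, 10, 1, 0, 0, 0, 10, 1, 0, 0, 0, 10, 1, 0, 0, 0, 10]}}

```text
t: 5.62
tcp_pos: [455.0, -269.6, 219.2]
eef_rot: [-0.0, 0.54, 0.842, -0.0]
wrist_force: [-0.5, -0.8, -3.1]
grip_width: 62.5
gripper_force: 30.0
```

Call:
{"fn": "jog_arm", "kwargs": {"moves": [1, 0, 0, 0, 10, 1, 0, 0, 0, 10, 1, 0, 0, 0, 5, 1, 0, 0, 0, 0]}}

```text
t: 6.12
tcp_pos: [455.2, -269.6, 219.2]
eef_rot: [-0.0, 0.707, 0.708, -0.0]
wrist_force: [-0.8, -0.6, -3.3]
grip_width: 62.6
gripper_force: 30.0
```

Call:
{"fn": "jog_arm", "kwargs": {"moves": [1, 35, 15, 0, 0, 1, 52, 17, 0, 0, 1, 55, 17, 0, 0, 1, 55, 17, 0, 0, 1, 55, 17, 0, 0, 1, 55, 17, 0, 0, 1, 55, 17, 0, 0, 1, 40, 11, 0, 0]}}

```text
t: 7.12
tcp_pos: [583.4, 135.3, 219.2]
eef_rot: [-0.0, 0.705, 0.709, -0.0]
wrist_force: [0.1, -0.5, -2.8]
grip_width: 62.3
gripper_force: 30.0
```

Call:
{"fn": "jog_arm", "kwargs": {"moves": [1, 0, 0, 30, 0, 1, 0, 0, 0, 0, 1, 0, 0, 0, 0]}}

```text
t: 7.5
tcp_pos: [583.7, 131.3, 190.2]
eef_rot: [0.0, 0.707, 0.707, 0.0]
wrist_force: [-0.1, 0.3, -3.2]
grip_width: 62.6
gripper_force: 30.0
```

Run:
```python
from h import *
P,R,s=pose(); print(P,yang(R),s["t"]); m,p,d=snap("wrist","w3"); ms,ps,ds=snap("scene","s3"); mt,pt,dt=snap("top","t3")
X=cloud(m,d)
for tag,(m,p,d) in (("w",(m,p,d)),("t",(mt,pt,dt)),("s",(ms,ps,ds))):
    X=cloud(m,d); h=cv2.cvtColor(p,cv2.COLOR_RGB2HSV); k=(np.hypot(X[...,0]-P[0],X[...,1]-P[1])<45)&(X[...,2]<P[2]+30)&(X[...,2]>P[2]-75)&(h[...,1]>90)
    Q=X[k]; print(tag,k.sum(),Q.mean(0).round(1) if len(Q) else "",Q.min(0).round(1),Q.max(0).round(1))
im=np.hstack([cv2.resize(ps[170:320,280:480],(400,300)),cv2.resize(p[:,:],(400,300))*0+cv2.resize(load("w3")[1],(400,300))])
cv2.imwrite("pics/c3.png",cv2.convertScaleAbs(im[:,:,::-1],alpha=1.3))
```

```text
[583.68868407 131.28634438 190.20874407] -0.0 7.5
w 13805 [584.3 138.7 192.3] [540.3  99.4 135. ] [619.5 163.4 218. ]
t 73 [580.2 103.8 196.6] [562.9  98.3 150.7] [602.3 109.1 212.3]
s 469 [599.3 118.9 176.9] [539.8 101.1 135.3] [628.5 162.1 218.7]
```

View pics/c3.png

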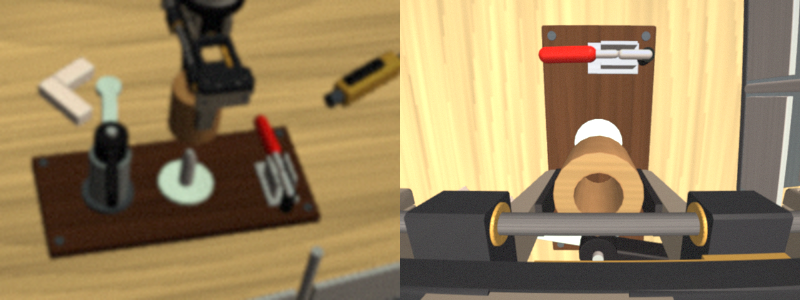

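Picture: the roll hangs upright in the jaws above and close to the spindle (scene crop: spindle (190,160); wrist crop: roll mouth (598,190), seat peeking out at (598,135)). Check the roll's centre against the seat.

Run:
```python
from h import *
m,p,d=load("w3"); X=cloud(m,d); h=cv2.cvtColor(p,cv2.COLOR_RGB2HSV)
k=(np.hypot(X[...,0]-583.7,X[...,1]-131.3)<42)&(h[...,1]>90)
zt=np.percentile(X[k][:,2],95); print("z top",zt,np.histogram(X[k][:,2],bins=np.arange(190,222,3)))
for z in (203,206):
  kk=k&(abs(X[...,2]-205)<4)
  Q=X[kk]
cs,hi=cv2.findContours(kk.astype(np.uint8),cv2.RETR_CCOMP,1)
for c in sorted(cs,key=cv2.contourArea)[-2:]:
    A=onplane(m,c.reshape(-1,2),205); print(cv2.contourArea(c),cv2.minEnclosingCircle(A[:,:2].astype(np.float32)))
```

```text
z top 284.8977322405593 (array([ 401,  427,  380,  358, 6370, 1567,    6,    4,    5,    1]), array([190, 193, 196, 199, 202, 205, 208, 211, 214, 217, 220]))
2.0 ((601.8831176757812, 157.2234344482422), 0.4287243187427521)
7828.5 ((584.2632446289062, 131.9803466796875), 32.085147857666016)
```

Call:
{"fn": "jog_arm", "kwargs": {"moves": [1, 1, 0, 20, 0, 1, 0, 0, 20, 0, 1, 0, 0, 15, 0, 1, 0, 0, 15, 0, 1, 0, 0, 15, 0, 1, 0, 0, 12, 0, 1, 0, 0, 8, 0, 1, 0, 0, 0, 0]}}

```text
t: 8.65
tcp_pos: [583.1, 133.2, 84.1]
eef_rot: [-0.0, 0.707, 0.707, -0.0]
wrist_force: [-0.3, 0.1, -3.4]
grip_width: 62.5
gripper_force: 30.0
```

Call:
{"fn": "jog_arm", "kwargs": {"moves": [1, 0, 0, 3, 0, 1, 0, 0, 1, 0, 1, 0, 0, 0, 0, 1, 0, 0, 0, 0]}}

```text
t: 9.15
tcp_pos: [583.5, 133.4, 80.8]
eef_rot: [0.0, 0.707, 0.707, 0.0]
wrist_force: [0.2, 0.5, -2.6]
grip_width: 62.2
gripper_force: 30.0
```

Call:
{"fn": "jog_arm", "kwargs": {"moves": [1, 0, 0, 1, 0, 1, 0, 0, 1, 0, 1, 0, 0, 0, 0, 1, 0, 0, 0, 0]}}

```text
t: 9.65
tcp_pos: [583.5, 133.4, 79.4]
eef_rot: [-0.0, 0.707, 0.707, 0.0]
wrist_force: [-2.1, -0.2, 5.3]
grip_width: 62.6
gripper_force: 30.0
```

Seated (load taken by the seat). Release and rise straight up.

Call:
{"fn": "jog_arm", "kwargs": {"moves": [0, 0, 0, 0, 0, 0, 0, 0, 0, 0, 0, 0, 0, 0, 0, 0, 0, 0, 0, 0, 0, 0, 0, 0, 0, 0, 0, 0, -15, 0, 0, 0, 0, -40, 0, 0, 0, 0, -50, 0]}}

```text
t: 10.65
tcp_pos: [582.9, 133.1, 184.9]
eef_rot: [-0.0, 0.707, 0.707, -0.001]
wrist_force: [1.1, 0.4, -0.7]
grip_width: 91.8
gripper_force: 0.0
```

Call:
{"fn": "jog_arm", "kwargs": {"moves": [0.5, 0, 0, -45, 10.7, 1, 0, 0, 0, 0, 1, 0, 0, 0, 0, 1, 0, 0, 0, 0, 1, 0, 0, 0, 0]}}

```text
t: 11.28
tcp_pos: [582.9, 133.1, 227.6]
eef_rot: [-0.0, 0.77, 0.638, -0.001]
wrist_force: [0.4, 0.8, -0.7]
grip_width: 43.8
gripper_force: 0.0
```

Run:
```python
from h import *
P,R,s=pose(); print(P,yang(R),s["t"],s["grip_width"]); m,p,d=snap("wrist","w4"); mt,pt,dt=snap("top","t4"); ms,ps,ds=snap("scene","s4")
for m,p,d in((m,p,d),(mt,pt,dt),(ms,ps,ds)):
    X=cloud(m,d); h=cv2.cvtColor(p,cv2.COLOR_RGB2HSV)
    k=(np.hypot(X[...,0]-583.5,X[...,1]-133)<40)&(X[...,2]>85)&(X[...,2]<105)&(h[...,1]>80); Q=X[k]
    if k.sum()>20: print("roll",k.sum(),np.median(Q[:,2]),cv2.minEnclosingCircle(Q[:,:2].astype(np.float32)))
    k=(h[...,2]<70)&(X[...,2]>122)&(X[...,2]<140)&(np.hypot(X[...,0]-583.5,X[...,1]-28)<100)&(np.hypot(X[...,0]-583.5,X[...,1]-28)>45)
    Q=X[k]; print("handle",k.sum(),Q.mean(0).round(1) if k.any() else "", np.degrees(np.arctan2(*(Q.mean(0)-[583.5,28,0])[[1,0]])))
print(plan((661.7,37.7,127)))
c=cv2.resize(load("s4")[1][170:320,280:480],(400,300)); im=np.hstack([c,cv2.resize(load("w4")[1],(400,300))]); cv2.imwrite("pics/c4.png",cv2.convertScaleAbs(im[:,:,::-1],alpha=1.3))
```

```text
[582.85983334 133.12441409 227.55736454] -10.7 11.275 43.75632314728527
roll 3147 93.65686754229534 ((584.0855712890625, 133.255126953125), 31.962238311767578)
handle 0  nan
roll 146 94.94012282358852 ((581.2938232421875, 129.39556884765625), 31.891843795776367)
handle 70 [647.6  14.8 135.1] -11.654076524478977
roll 342 94.36667446256975 ((585.756591796875, 136.82752990722656), 33.51464080810547)
handle 112 [654.2  18.3 133.8] -7.833861765109149
[-79.2  94.9 101. ]<stdin>:8: RuntimeWarning: Mean of empty slice.
  ret = um.true_divide(
```

View pics/c4.png

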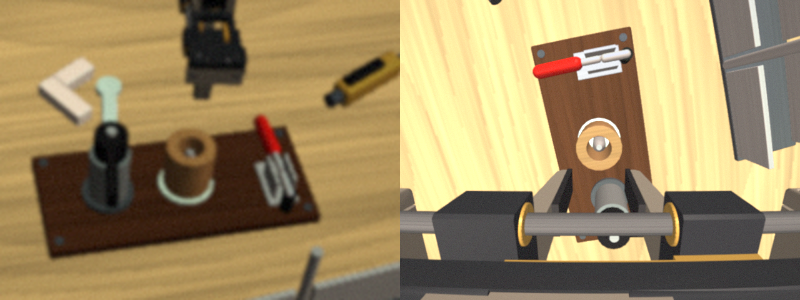

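The roll sits on its seat, top at 94 mm, centred on the spindle (crop: roll (190,165), seat rim visible all round). Now move beside the handle, jaws shut.

Call:
{"fn": "jog_arm", "kwargs": {"moves": [1, -25, 32, 0, 0, 1, -30, 35, 0, 0, 1, -22, 28, 0, 0, 1, 0, 0, 0, 0, 1, 0, 0, 40, 0, 1, 0, 0, 40, 0, 1, 0, 0, 20, 0, 1, 0, 0, 0, 0]}}

```text
t: 12.42
tcp_pos: [661.5, 40.8, 127.4]
eef_rot: [-0.001, 0.769, 0.639, -0.001]
wrist_force: [0.1, 0.1, 0.7]
grip_width: 0.3
gripper_force: 0.0
```

Run:
```python
from h import *
P,R,s=pose(); print(P,yang(R),s["t"],s["grip_width"],s["wrist_force"]); print("rel axis in tool",R.T@(P-[583.5,28,120]))
```

```text
[661.49256039  40.77024121 127.4030096 ] -10.6 12.425 0.28656276423343374 [0.09611876 0.14775776 0.66007462]
rel axis in tool [26.91507309 74.2850132  -7.61831625]
```

Call:
{"fn": "jog_arm", "kwargs": {"moves": [1, -8, 0, 0, 0, 1, -6.5, 1.4, 0, 5, 1, -6.5, 1.4, 0, 5, 1, -6.5, 1.4, 0, 5, 1, -6.5, 1.4, 0, 5, 1, -6.5, 1.4, 0, 5, 1, -6.5, 1.4, 0, 5, 1, -6.5, 1.4, 0, 5]}}

```text
t: 13.42
tcp_pos: [651.9, -11.0, 130.6]
eef_rot: [-0.0, 0.926, 0.377, 0.003]
wrist_force: [1.6, 2.3, -1.9]
grip_width: 0.5
gripper_force: 1.5
```

Call:
{"fn": "jog_arm", "kwargs": {"moves": [1, -6.5, 1.4, 0, 5, 1, -6.5, 1.4, 0, 5, 1, -6.5, 1.4, 0, 5, 1, 0, 0, 0, 0, 1, 0, 0, 0, 0]}}

```text
t: 14.05
tcp_pos: [638.6, -27.8, 129.6]
eef_rot: [-0.0, 0.967, 0.254, 0.001]
wrist_force: [1.1, -0.3, 0.4]
grip_width: -0.0
gripper_force: 0.0
```

Run:
```python
from h import *
P,R,s=pose(); print(P,yang(R),s["t"],s["wrist_force"]); print("rel axis in tool",R.T@(P-[583.5,28,120]))
m,p,d=snap("scene","s5"); X=cloud(m,d); 
k=(np.hypot(X[...,0]-583.5,X[...,1]-133)<17)&(X[...,2]>106)&(X[...,2]<122); print("pad over roll px",k.sum(), X[k].mean(0) if k.any() else "")
cv2.imwrite("pics/c5.png",cv2.convertScaleAbs(cv2.resize(p[170:320,280:480],(400,300))[:,:,::-1],alpha=1.4))
```

```text
[638.60041925 -27.81150398 129.60542096] -60.6 14.05 [ 1.06405259 -0.30902818  0.4193649 ]
rel axis in tool [20.58529771 75.68704908 -9.53731665]
pad over roll px 90 [586.99531257 132.78412229 115.12178772]
```

View pics/c5.png

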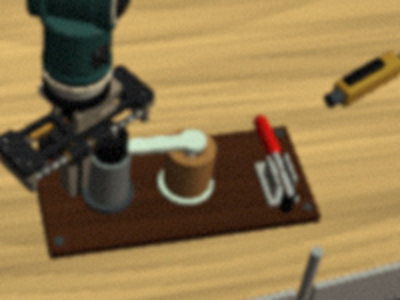

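It snapped shut: the pad (crop (193,142)) is over the roll. Back off and rise.

Call:
{"fn": "jog_arm", "kwargs": {"moves": [1, 10, 0, 0, 0, 1, 8, 0, 0, 0, 1, 0, 0, -40, 0, 1, 0, 0, -50, 0, 1, 0, 0, -50, 0, 1, 0, 0, 0, 0, 1, 0, 0, 0, 0, 1, 0, 0, 0, 0]}}

```text
t: 15.1
tcp_pos: [652.9, -18.6, 266.8]
eef_rot: [-0.0, 0.967, 0.253, -0.001]
wrist_force: [-0.9, -0.2, -0.4]
grip_width: 0.3
gripper_force: 0.0
```

Run:
```python
from h import *
P,R,s=pose(); print(P,s["t"],s["wrist_force"])
for n in("scene","top"):
    m,p,d=snap(n,n+"6"); X=cloud(m,d); h=cv2.cvtColor(p,cv2.COLOR_RGB2HSV)
    r=np.hypot(X[...,0]-583.5,X[...,1]-28); k=(r>30)&(r<125)&(X[...,2]>108)&(X[...,2]<121)&(X[...,1]>50)&(h[...,2]>90); Q=X[k]; print(n,k.sum(),np.degrees(np.arctan2(Q[:,1].mean()-28,Q[:,0].mean()-583.5)),Q[:,1].max())
    k=(np.hypot(X[...,0]-583.5,X[...,1]-133)<45)&(X[...,2]>85)&(X[...,2]<104)&(h[...,1]>80); Q=X[k]; print(" roll",k.sum(),np.median(Q[:,2]),Q.min(0),Q.max(0))
```

```text
[652.91779581 -18.61763496 266.84601012] 15.1 [-0.86021691 -0.20572189 -0.42560275]
scene 275 87.47157669549136 150.4856283916752
 roll 204 94.52660748102234 [551.81318588 103.88378653  85.21633971] [617.607698   165.9816029  103.06177547]<stdin>:5: RuntimeWarning: Mean of empty slice.
  ret = ret.dtype.type(ret / rcount)
Traceback (most recent call last):
ValueError: zero-size array to reduction operation maximum which has no identity
```

The arm stands at about 88° (shut pocket), the roll is on its seat with its top at 94.5 mm, and the robot is clear.

```bash
python3 -c "
from bench import bot; print(bot.sign_off())"
```

```text
the job is handed in; nothing more can be done
None
```

The job is handed in: the brown roll sits on its seat on the spindle, and the keeper knob has snapped shut with its arm over the roll. The gripper is clear, I saw no sign of the other things being touched, and it took about 15 s of the 54 s allowed.

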